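Slide the funnel board out over the tumbler

TASK

The thin wooden board with the round hole lies flat on the teak shelf. Slide it, without picking it up, over the shelf's front edge until it sticks out 65 mm, square to the shelf, with its hole centred above the white tumbler standing on the table in front, so that the funnel can be set in it next. Don't tip the board off the shelf, and leave the tumbler and everything else on the shelf where they are.

Things in the scene. Friction and masses are not known exactly. Their poses are not given: they have to be found in the camera images.
- shelf: fixed dark teak shelf board, 300 mm deep, 920 mm wide, 22 mm thick, its flat top 130 mm above the table, on two black steel pegs out of a low white back panel (it rises 10 mm above the board, 301 mm behind the front edge). Origin: middle of its front top edge; x points back into the shelf, away from the robot, y along the edge to the left, z up. The front edge is the line x = 0. Its place and yaw vary
- plate: loose light wooden board, 170 mm long (its x) by 110 mm wide (its y), 8 mm thick, 0.1 to 0.2 kg, lying flat on the shelf. Origin: middle of its underside. The hole is near its front end, the end at x = -85 mm, which faces roughly towards the shelf's front edge (yawed up to 0.3 rad). It may be pushed by any of its edges; it tips off the shelf if it overhangs more than about 85 mm
- plate_front (a point): middle of the board's front end, on its underside
- plate_hole (a point): centre of the board's round hole (41 mm across, right through), on its underside, 32 mm behind the front end
- tumbler: loose white ceramic tumbler without a handle, 60 mm across the rim, 85 mm tall, upright on the table in front of the shelf, its axis 33 mm in front of the shelf's front edge (thus under the hole when the board overhangs 65 mm). Origin: centre of its underside; where along the edge it stands varies. Not to be disturbed
- cup_a: white ceramic cup, 72 mm across, 68 mm tall, on the 200 mm round rotating plastic tray at the left of the shelf (tray top 18 mm above the shelf, turns freely). Origin: centre of its underside. Not to be disturbed
- cup_b: terracotta cup, 66 mm across, 85 mm tall, on the same tray. Origin: centre of its underside. Not to be disturbed
- cup_c: blue ceramic bowl-shaped cup, 74 mm across, 55 mm tall, on the same tray. Origin: centre of its underside. Not to be disturbed
- carafe: glass carafe with a steel lid, 108 mm across, 197 mm tall, at the right of the shelf. Origin: centre of its underside. Not to be disturbed
- funnel: white plastic funnel standing mouth down, 90 mm across, 95 mm tall, on the shelf right of the board. Origin: centre of its underside. Not to be disturbed
- scoop: wooden scoop lying on the shelf right of the board, bowl 48 mm across and 30 mm tall, flat handle 14 mm wide reaching to 120 mm along its x. Origin: under the centre of the bowl. Not to be disturbed
Mind the look-alikes: they are no part of the job. Of the things shaped like the plate, the wooden one is meant.

How it is judged (in metres and radians):
At the end, for the whole second after the job is handed in: The board's front end (its middle) overhangs the shelf edge by 57 to 73 mm, its hole centre is within 12 mm of the tumbler's axis seen from above, it is square to the shelf within 0.12 rad, flat on it and at rest; the tumbler is upright, within 10 mm of its start (x of plate_front in the frame of shelf between -0.073 and -0.057 m and horizontal distance between plate_hole and tumbler below 0.012 m and angle between the x axis of plate and the x axis of shelf, either way round below 0.12 rad and z of plate in the frame of shelf between -0.004 and 0.004 m and angle between plate's own z axis and vertical below 0.05 rad and linear speed of plate below 0.01 m/s and angle between tumbler's own z axis and vertical below 0.1 rad and distance of tumbler from where it was at the start of the episode below 0.01 m); the robot touches nothing.
It fails at once if the board is lifted (more than 12 mm off the shelf) or tipped (more than 0.15 rad) (z of plate in the frame of shelf above 0.012 m or z of plate in the frame of shelf below -0.015 m or angle between plate's own z axis and vertical above 0.15 rad).
It fails at once if the tumbler is pushed more than 10 mm or tipped (distance of tumbler from where it was at the start of the episode above 0.01 m or angle between tumbler's own z axis and vertical above 0.15 rad).
It fails at once if a cup, the carafe, the funnel or the scoop is moved more than 15 mm or tipped (distance of any of cup_a, cup_b, cup_c, carafe, funnel, scoop from where it was at the start of the episode above 0.015 m or angle between any of cup_a, cup_b, cup_c, carafe, funnel, scoop's own z axis and vertical above 0.2 rad).
It also fails if it takes over 67 s, if anything falls off the work surface, if the arm or the gripper's body presses on something with over 40 N, if the wrist force passes 120 N, or if a joint passes its speed limit or range.

ROBOT

A 6-joint arm with a two-finger parallel gripper is mounted at the origin on the work surface. World frame = base frame: x ahead of the robot, y to its left, z up, the work surface at z = 0. Lengths are in m, angles in degrees, forces in N, time in s.
With the tool pointing down it reaches from about 0.2 to 0.875 m from the base axis. Payload 3.4 kg.
Tool frame: the origin (TCP) lies at the very end of the fingers, on their centre line; the grasp point (between the pads) lies 19 mm behind it; z points along the fingers, y is the direction in which the jaws open and shut (so a half turn about z gives the same grasp; the last joint's range is limited). The gripper opens to 94 mm and grips with 3 to 60 N. Pads are 16 mm wide; open, the fingers measure 119 mm over their backs; the gripper's body (75 mm by 177 mm) begins 78 mm behind the grasp point.
Start: joints at [68.87, 15.808, 86.224, -0, 77.962, -6.933], TCP at [0.141, 0.557, 0.205] pointing down, gripper open.
Joint ranges: [-165.64, 165.64], [-43.16, 119.46], [12.63, 154.43], [-67.54, 247.53], [6.08, 155.33], [-154.97, 154.97]. Speed limits (degrees/s): [147.25, 147.25, 180, 180, 180, 180].

INTERFACE

Orientations are given as [roll, pitch, yaw] about the fixed x, y, z axes, in that order (R = Rz(yaw) Ry(pitch) Rx(roll)).
In Python, from rig import r, imaging, nets gives the robot as it stands.
- The arm moves only by the tool play_rows, never from a script. Its argument "moves" is a list of rows, each a list of 3 entries, a list of its own where there are three numbers: the opening, from 0 (shut) to 1 (fully open), then the shift along the tool's x, y, z normalised to -1 to 1, where 1 is 300 mm, then the turn, a rotation vector about the tool's x, y, z normalised to -1 to 1, where 1 is 2 rad. A call has 1 to 20 rows; each row is the pose to reach, as a shift and turn from the pose measured when the call began, along the tool's axes at that moment; what a row does not reach only later rows make up. A row lasts 1/12 s, in which the tool goes at most 41.7 mm and 7.16 degrees, less where a joint would pass 70% of its speed; a pose out of reach is approached as far as the arm can. A call with a number of a shift or a turn outside -1 to 1 is refused whole. A call with a gripper value outside its range is refused whole. The fingers move at their own pace and stop on an object; "force" is the grip in N (left out, the last holds). Time passes only in rows, so rows that repeat a pose let the fingers close. It gives the time, the measured TCP pose, the force and the opening at its end, in the units of the state.
- r.state(): the state, without advancing time (a new reading comes with each control period).
- imaging.camera(name): name is "side" or "top"; returns (picture, depth): 480x640x3 uint8, blue, green, red; 480x640 float32, m along the optical axis (not along the pixel's ray), 0 where there is no reading.
- imaging.camera_info(name): a dict with "fovy" (degrees; the focal length in pixels is half the picture's height over the tangent of half this angle, whatever the lens; pixels are square), "cx", "cy" (the principal point, pixels), "k1" (the pictures are not rectified: a ray, as slopes to the right and down, at radius r is drawn at 1 + k1 r^2 times it, then the intrinsics apply), "extrinsics" (4x4, takes a point from world to camera coordinates). Camera axes: x right, y down, z forward; pixel columns grow to the right and rows downward; lengths in m; the calibration is good to about 2 mm. A picture is of the moment at which its call begins. camera_info takes no time and is no camera call.
- r.sign_off(): hands the job in, once; it reports no verdict.
Trained networks look in the newest picture that a camera, given by its name, has taken for a name from the list of things; names that differ only in an ending like _2 or _b are one class to them, and where a whole thing is asked for, a point or a joint stands for the part that bears it (a point fixed in the world has none). Each returns a list of dicts, best first, with "p" (0 to 1); they miss things now and then, are a little off and sometimes report something else, mostly with a low value. They report only what shows in the picture. A call takes as long as a camera call. They do not tell look-alikes from the thing itself.
- nets.search_frame(camera, thing): "pixel" ([column, row] in pixels, amid what is visible of it).
- nets.masks_of(camera, thing): "region" (480x640 bool, what is visible of it) and "pixel" ([column, row] in pixels, amid what is visible of it).
- nets.pinpoint(camera, thing): "pixel" ([column, row] in pixels: a listed point, or the origin of a listed thing).
The state is a dict: "clock": time; "joint_positions": joint angles; "joint_velocities": joint speeds; "effort": joint torques, N m; "tcp_pos": TCP position; "eef_rot": TCP orientation; "ft_force": force on the tool from outside, world axes, zero at the start; "moment": the same for the moment, N m; "grip_width": finger opening in m.
Only numpy, scipy, OpenCV 4.12 (cv2) and the standard library are available. Lean on these libraries where they do the work, as an engineer would, in place of code of your own. Each camera call takes 0.05 s, during which the arm holds its last target.

## Working session

There is one attempt and no reset: what is moved stays moved. The work goes in short steps, Python scripts to look and compute and a tool call to move; the robot and the scene stay as the last step left them, time stands still between calls to the robot, and variables do not carry over. Pictures are saved under pics/ and viewed, and the job is handed in when it is done.

Besides the shell and the picture viewer there is one more tool, called after ">>>" as name(argument=value, ...), one argument or row to a line, values as JSON. play_rows: Moves the arm, as the interface text tells. Its arguments: {"type":"object","properties":{"moves":{"type":"array"},"force":{"type":"number"}},"required":["moves"]}

```bash
mkdir -p pics; ls
python3 - <<'E'
from rig import r, imaging, nets
import cv2
print(r.state())
for n in("side","top"):
    p,d=imaging.camera(n); cv2.imwrite(f"pics/{n}0.png",p); print(n,imaging.camera_info(n))
E
```

```text
pics
{'clock': 0.0, 'joint_positions': array([ 6.88682310e+01,  1.58476832e+01,  8.62944759e+01, -4.51112139e-04,
        7.79608247e+01, -6.93085165e+00]), 'joint_velocities': array([ 0.04933315,  0.04490004, -0.03503157,  0.03363774, -0.05554479,
        0.07436889]), 'effort': array([-1.14599912e-03, -4.04586911e+01, -2.37226886e+01,  7.00551644e-02,
        3.44118546e-02, -1.21476614e-04]), 'tcp_pos': array([0.14084653, 0.55690513, 0.20460931]), 'eef_rot': array([-1.79897716e+02, -1.19893901e-02,  1.65799166e+02]), 'ft_force': array([0.36328884, 0.08311071, 0.08339696]), 'moment': array([ 0.02568299, -0.04239776, -0.03144811]), 'grip_width': 0.09375369967545853}
side {'fovy': 55.30466311148004, 'cx': 326.7121908274215, 'cy': 234.69824499450644, 'k1': 0.03337255082919584, 'extrinsics': array([[ 0.6586316 , -0.7524304 , -0.00727361, -0.35027589],
       [-0.472194  , -0.40576498, -0.78255198,  0.33627568],
       [ 0.58586453,  0.51884802, -0.62254276,  0.70010783],
       [ 0.        ,  0.        ,  0.        ,  1.        ]])}
top {'fovy': 53.33916264370459, 'cx': 316.1635127454802, 'cy': 239.34695360272937, 'k1': -0.00674183739538012, 'extrinsics': array([[ 0.01342977, -0.9998672 ,  0.00923147, -0.00750019],
       [-0.99134052, -0.01452021, -0.13051104,  0.52615137],
       [ 0.13062775, -0.0073988 , -0.99140388,  1.29733397],
       [ 0.        ,  0.        ,  0.        ,  1.        ]])}
```

View pics/top0.png

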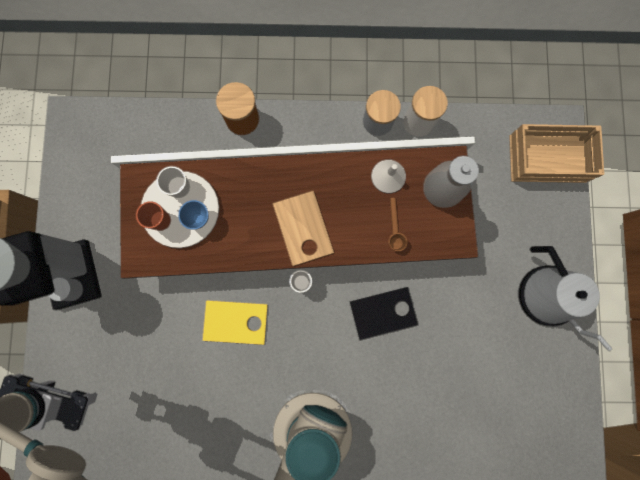

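View pics/side0.png

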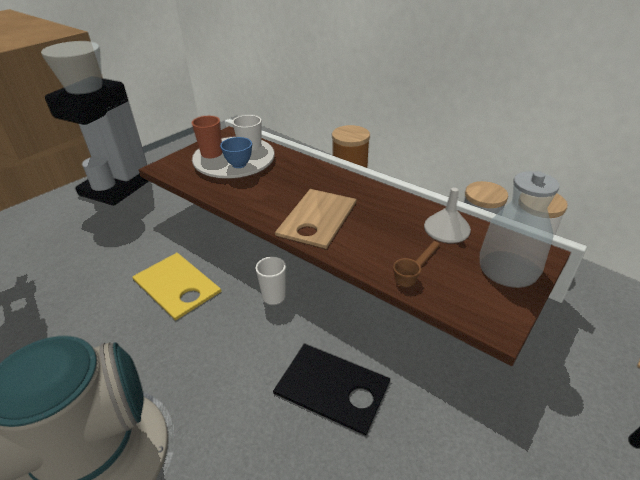

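The top view shows three boards that could be the plate: wooden at (303,228) on the shelf, yellow at (236,322) and black at (384,313) on the table. I choose the wooden one. The white tumbler is at (301,282); white cup_a at (172,181) is on the tray. Next I measure.

```bash
cat > h.py <<'E'
from rig import r, imaging, nets
import cv2, numpy as np
def und(n,px):
    i=imaging.camera_info(n); f=240/np.tan(np.radians(i["fovy"]/2))
    a=(np.array(px,float).reshape(-1,2)-[i["cx"],i["cy"]])/f
    s=a.copy()
    for _ in range(20): s=a/(1+i["k1"]*(s**2).sum(1,keepdims=True))
    return s,i["extrinsics"]
def onz(n,px,z):
    s,E=und(n,px); R,t=E[:3,:3],E[:3,3]
    d=np.c_[s,np.ones(len(s))]@R; c=-R.T@t
    return c+d*((z-c[2])/d[:,2])[:,None]
def withd(n,px,dep):
    s,E=und(n,px); R,t=E[:3,:3],E[:3,3]
    return (np.c_[s,np.ones(len(s))]*np.array(dep)[:,None]-t)@R
def proj(n,P):
    i=imaging.camera_info(n); f=240/np.tan(np.radians(i["fovy"]/2));E=i["extrinsics"]
    q=np.atleast_2d(P)@E[:3,:3].T+E[:3,3]; s=q[:,:2]/q[:,2:]
    return s*(1+i["k1"]*(s**2).sum(1,keepdims=True))*f+[i["cx"],i["cy"]]
def rect(n,m,z):
    c=max(cv2.findContours(m.astype(np.uint8),cv2.RETR_EXTERNAL,cv2.CHAIN_APPROX_NONE)[0],key=cv2.contourArea)[:,0]
    P=onz(n,c,z)[:,:2]
    return cv2.minAreaRect((P*1000).astype(np.float32)),P
E
python3 - <<'E'
from h import *
for n in("top","side"):
    p,d=imaging.camera(n)
    cv2.imwrite(f"pics/crop_{n}.png",cv2.resize(p[180:310,230:360],None,fx=4.5,fy=4.5,interpolation=cv2.INTER_CUBIC) if n=="top" else cv2.resize(p[170:320,240:420],None,fx=4,fy=4,interpolation=cv2.INTER_CUBIC))
    for t in("plate","tumbler","shelf","cup_c","funnel","scoop","carafe"):
        for o in nets.masks_of(n,t)[:3]:
            m=o["region"]; v,u=np.nonzero(m&(d>0)); W=withd(n,np.c_[u,v],d[v,u])
            print(n,t,round(o["p"],2),np.round(o["pixel"]),m.sum(),"med",np.round(np.median(W,0),3),"lo",np.round(np.percentile(W,2,axis=0),3),"hi",np.round(np.percentile(W,98,axis=0),3))
            if t in("plate","shelf"): print("  rect",rect(n,m,.138 if t=="plate" else .13)[0], cv2.boxPoints(rect(n,m,.138 if t=="plate" else .13)[0]).round().tolist())
    for t,z in(("plate_front",.13),("plate_hole",.13),("plate",.13),("tumbler",0),("shelf",.13),("funnel",.13),("scoop",.13),("carafe",.13)):
        for o in nets.pinpoint(n,t)[:2]: print(n,"pt",t,round(o["p"],2),np.round(o["pixel"],1),onz(n,[o["pixel"]],z).round(4))
E
```

```text
top plate 0.77 [232. 324.] 2302 med [0.295 0.228 0.009] lo [0.242 0.14  0.003] hi [0.348 0.304 0.015]
  rect ((300.23443603515625, 201.64703369140625), (154.36512756347656, 99.62940216064453), 87.00360870361328) [[246.0, 127.0], [346.0, 122.0], [354.0, 276.0], [255.0, 281.0]]
top plate 0.76 [300. 226.] 2693 med [0.547 0.038 0.139] lo [ 0.459 -0.032  0.131] hi [0.626 0.1   0.144]
  rect ((542.8304443359375, 34.182125091552734), (173.39915466308594, 113.69338989257812), 18.901084899902344) [[442.0, 60.0], [479.0, -48.0], [643.0, 8.0], [606.0, 116.0]]
top plate 0.67 [192. 216.] 674 med [0.566 0.311 0.175] lo [0.527 0.272 0.152] hi [0.594 0.335 0.208]
  rect ((571.490966796875, 319.41448974609375), (74.88890075683594, 72.39825439453125), 46.446048736572266) [[519.0, 317.0], [572.0, 267.0], [624.0, 322.0], [571.0, 371.0]]
top tumbler 0.63 [300. 224.] 2499 med [0.547 0.039 0.139] lo [ 0.461 -0.028  0.134] hi [0.624 0.098 0.144]
top tumbler 0.59 [302. 281.] 376 med [0.409 0.041 0.024] lo [0.381 0.015 0.001] hi [0.433 0.066 0.089]
top tumbler 0.24 [299. 195.] 32173 med [0.598 0.037 0.131] lo
[... 4196 characters left out ...]
hi [ 0.677 -0.286  0.315]
side pt plate_front 0.97 [379.9 407.3] [[ 0.279  -0.3175  0.13  ]]
side pt plate_front 0.87 [198.7 303.3] [[0.2343 0.0227 0.13  ]]
side pt plate_hole 0.96 [192.8 297.2] [[0.2363 0.0418 0.13  ]]
side pt plate_hole 0.74 [306.4 230.6] [[0.4957 0.0214 0.13  ]]
side pt plate 0.88 [316.7 214.9] [[0.549  0.0417 0.13  ]]
side pt plate 0.87 [176.6 286. ] [[0.2341 0.0855 0.13  ]]
side pt tumbler 0.8 [272.5 295.3] [[0.4073 0.0419 0.    ]]
side pt shelf 0.93 [280.9 237.1] [[0.4477 0.0454 0.13  ]]
side pt funnel 0.67 [448.8 228. ] [[ 0.6888 -0.1904  0.13  ]]
side pt scoop 0.62 [404.9 279.3] [[ 0.5072 -0.2062  0.13  ]]
side pt carafe 0.78 [506.9 268.3] [[ 0.6509 -0.3287  0.13  ]]
```

```bash
ls pics
```

```text
crop_side.png
crop_top.png
side0.png
top0.png
```

View pics/crop_top.png

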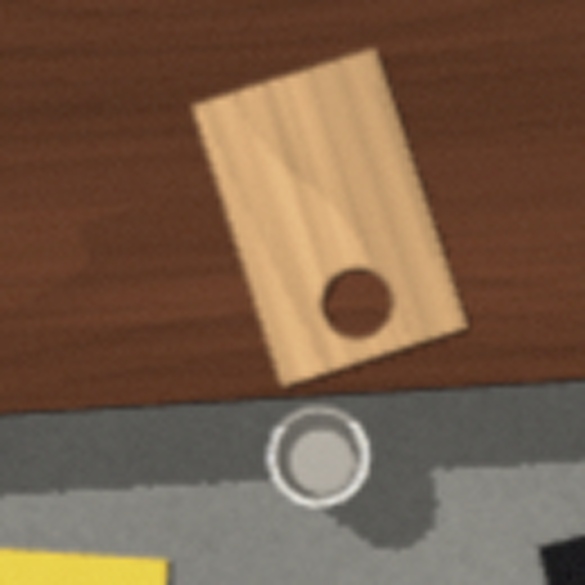

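View pics/crop_side.png

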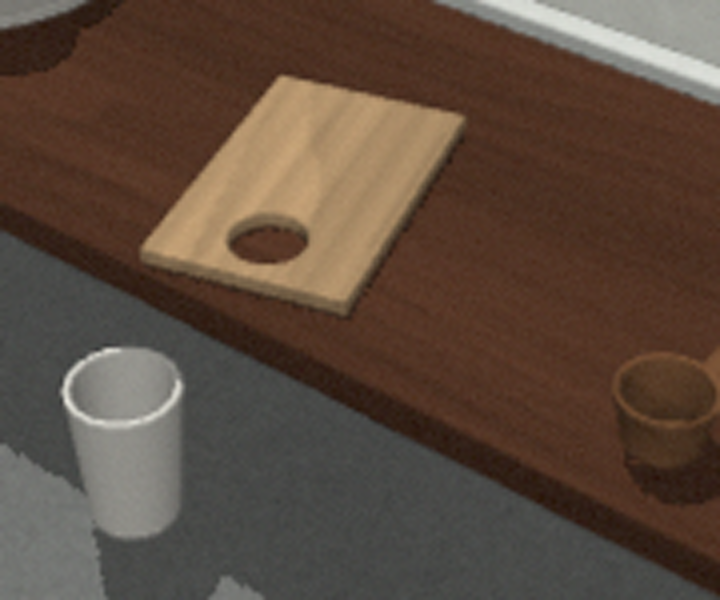

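```bash
cat >> h.py <<'E'
def fitline(P):
    x0,x1=np.percentile(P[:,1],[0,100])
    b,a=np.polyfit(P[:,1],P[:,0],1)
    for _ in range(4):
        e=P[:,0]-(b*P[:,1]+a); k=abs(e)<max(2*np.median(abs(e)),.001); b,a=np.polyfit(P[k,1],P[k,0],1)
    return a,b,k.sum()
def woodmask(n,p,lo=(.40,-.12),hi=(.68,.2)):
    # light wood in the shelf region, above z .13 by projection
    hsv=cv2.cvtColor(p,cv2.COLOR_BGR2HSV)
    m=((hsv[...,2]>110)&(hsv[...,1]>50)&(hsv[...,1]<190)&(hsv[...,0]<25)).astype(np.uint8)
    c=np.array([(lo[0],lo[1],.138),(lo[0],hi[1],.138),(hi[0],hi[1],.138),(hi[0],lo[1],.138)])
    q=cv2.fillPoly(np.zeros((480,640),np.uint8),[proj(n,c).astype(np.int32)],1)
    m&=q; k,l,s,_=cv2.connectedComponentsWithStats(m)
    return l==1+np.argmax(s[1:,4])
E
python3 - <<'E'
from h import *
# shelf front edge: depth at z>.1 transitions along x, per camera
for n in("top","side"):
    p,d=imaging.camera(n)
    v,u=np.mgrid[0:480,0:640]; W=withd(n,np.c_[u.ravel(),v.ravel()],d.ravel())
    k=(d.ravel()>0)&(abs(W[:,2]-.13)<.006)&(W[:,0]>.38)&(W[:,0]<.8)&(abs(W[:,1]-.04)<.46)
    Q=W[k]; E=[]
    for y in np.arange(-.38,.46,.01):
        s=Q[abs(Q[:,1]-y)<.005]
        if len(s)>5: E.append((s[:,0].min(),y))
    print(n,"edge x=a+b*y",fitline(np.array(E)), "z",np.median(Q[:,2]))
    m=woodmask(n,p); mm=m.astype(np.uint8)
    r_,P=rect(n,m,.138); print("wood",m.sum(),r_)
    cs,h=cv2.findContours(mm,cv2.RETR_CCOMP,cv2.CHAIN_APPROX_NONE)
    for c,hh in zip(cs,h[0]):
        if hh[3]>=0 and cv2.contourArea(c)>40:
            H=onz(n,c[:,0],.138); print("hole",cv2.fitEllipse((H[:,:2]*1000).astype(np.float32)))
    # tumbler rim: points near z .085
    k=(d.ravel()>0)&(W[:,2]>.078)&(W[:,2]<.095)&(abs(W[:,0]-.41)<.06)&(abs(W[:,1]-.045)<.06)
    T=W[k]; print("tumbler rim",len(T)); 
    if len(T)>5: print(cv2.minEnclosingCircle((T[:,:2]*1000).astype(np.float32)),cv2.fitEllipse((T[:,:2]*1000).astype(np.float32)))
E
```

```text
top edge x=a+b*y (np.float64(0.4439878958293962), np.float64(-0.07261941807311845), np.int64(78)) z 0.13088388849885846
wood 2789 ((543.2684936523438, 37.418609619140625), (174.13580322265625, 114.62106323242188), 18.88087272644043)
hole ((493.3789367675781, 19.901641845703125), (38.998130798339844, 39.332733154296875), 174.5023651123047)
tumbler rim 111
((407.7993469238281, 39.511905670166016), 29.713109970092773) ((407.57952880859375, 39.619876861572266), (54.99338912963867, 55.7505989074707), 91.1197738647461)
side edge x=a+b*y (np.float64(0.44167462332004087), np.float64(-0.07310520692243297), np.int64(76)) z 0.1305974294510977
wood 2598 ((539.6234130859375, 33.50476837158203), (178.3699951171875, 112.05929565429688), 18.798900604248047)
hole ((489.5827331542969, 14.75225830078125), (35.915462493896484, 41.826515197753906), 44.2044792175293)
tumbler rim 264
((407.6744384765625, 38.36381912231445), 30.98598861694336) ((406.233154296875, 37.71662139892578), (54.92441940307617, 55.6681022644043), 12.48929214477539)
```

The crops confirm the choice: light wood, on the shelf, with the hole at the front end; the open tumbler is in front at about (320,460) in the crop. The measured size is 174x114 mm and the tumbler sits 32.5 mm from the edge, matching the given values.

Plan:
- Pinch the 11.5 mm web between hole and front end, with one finger in the hole and one in front.
- Then slide and rotate the board flat on the shelf.

```bash
cat >> h.py <<'E'
from scipy.spatial.transform import Rotation as Ro
def cmd(pos,yaw):
    s=r.state(); R=Ro.from_euler("xyz",s["eef_rot"],degrees=True); G=Ro.from_euler("xyz",[180,0,yaw],degrees=True)
    dp=R.inv().apply(np.array(pos)-s["tcp_pos"]); rv=(R.inv()*G).as_rotvec()
    print("pos",s["tcp_pos"].round(4),"rot",s["eef_rot"].round(2),"shift",(dp/.3).round(4),"turn",(rv/2).round(4),"mm",(dp*1e3).round(1))
E
python3 -c "
from h import *
cmd((.31,.285,.22),137);cmd((.4673,.0104,.2),108.9)"
```

```text
pos [0.141  0.5575 0.2055] rot [179.99  -0.   165.8 ] shift [-0.7688 -0.7423 -0.0484] turn [ 0.     -0.      0.2513] mm [-230.6 -222.7  -14.5]
pos [0.141  0.5575 0.2055] rot [179.99  -0.   165.8 ] shift [-1.5016 -1.5011  0.0181] turn [ 0.     -0.      0.4966] mm [-450.5 -450.3    5.4]
```

>>> play_rows(
  moves=[
    [0.41, [-0.768, -0.742, -0.048], [0, 0, 0.25]],
    [0.41, [-0.768, -0.742, -0.048], [0, 0, 0.25]],
    [0.41, [-0.768, -0.742, -0.048], [0, 0, 0.25]],
    [0.41, [-0.768, -0.742, -0.048], [0, 0, 0.25]],
    [0.41, [-0.768, -0.742, -0.048], [0, 0, 0.25]],
    [0.41, [-0.768, -0.742, -0.048], [0, 0, 0.25]],
    [0.41, [-0.768, -0.742, -0.048], [0, 0, 0.25]],
    [0.41, [-0.768, -0.742, -0.048], [0, 0, 0.25]],
    [0.41, [-0.768, -0.742, -0.048], [0, 0, 0.25]],
    [0.41, [-0.768, -0.742, -0.048], [0, 0, 0.25]],
    [0.41, [-0.768, -0.742, -0.048], [0, 0, 0.25]],
  ],
  force=12,
)

```text
clock: 2.72
tcp_pos: [0.3096, 0.2856, 0.22]
eef_rot: [180.0, -0.0, 137.1]
ft_force: [-0.0, 0.8, -0.2]
grip_width: 0.0387
```

```bash
python3 -c "
from h import *
cmd((.4673,.0104,.19),108.9)"
```

```text
pos [0.3096 0.2856 0.22  ] rot [ 1.7997e+02 -5.0000e-02  1.3712e+02] shift [-1.0094 -0.3146  0.0989] turn [ 2.000e-04 -5.000e-04  2.463e-01] mm [-302.8  -94.4   29.7]
```

>>> play_rows(
  moves=[
    [0.41, [-1, -0.315, 0.099], [0, 0, 0.246]],
    [0.41, [-1, -0.315, 0.099], [0, 0, 0.246]],
    [0.41, [-1, -0.315, 0.099], [0, 0, 0.246]],
    [0.41, [-1, -0.315, 0.099], [0, 0, 0.246]],
    [0.41, [-1, -0.315, 0.099], [0, 0, 0.246]],
    [0.41, [-1, -0.315, 0.099], [0, 0, 0.246]],
    [0.41, [-1, -0.315, 0.099], [0, 0, 0.246]],
    [0.41, [-1, -0.315, 0.099], [0, 0, 0.246]],
    [0.41, [-1, -0.315, 0.099], [0, 0, 0.246]],
    [0.41, [-1, -0.315, 0.099], [0, 0, 0.246]],
    [0.41, [-1, -0.315, 0.099], [0, 0, 0.246]],
  ],
)

```text
clock: 3.63
tcp_pos: [0.4646, 0.014, 0.1897]
eef_rot: [-180.0, -0.1, 109.0]
ft_force: [-0.1, 0.1, 0.0]
grip_width: 0.0385
```

```bash
python3 -c "
from h import *
cmd((.4673,.0104,.150),108.9)
p,d=imaging.camera('side'); cv2.imwrite('pics/s1.png',cv2.resize(p[130:320,220:440],None,fx=3.6,fy=3.1))
p,d=imaging.camera('top'); cv2.imwrite('pics/t1.png',cv2.resize(p[180:310,230:360],None,fx=4.5,fy=4.5))"
```

```text
pos [0.4646 0.014  0.1897] rot [-1.7996e+02 -1.5000e-01  1.0903e+02] shift [-0.0148  0.0048  0.1321] turn [-0.0004 -0.0013  0.0011] mm [-4.4  1.4 39.6]
```

View pics/s1.png

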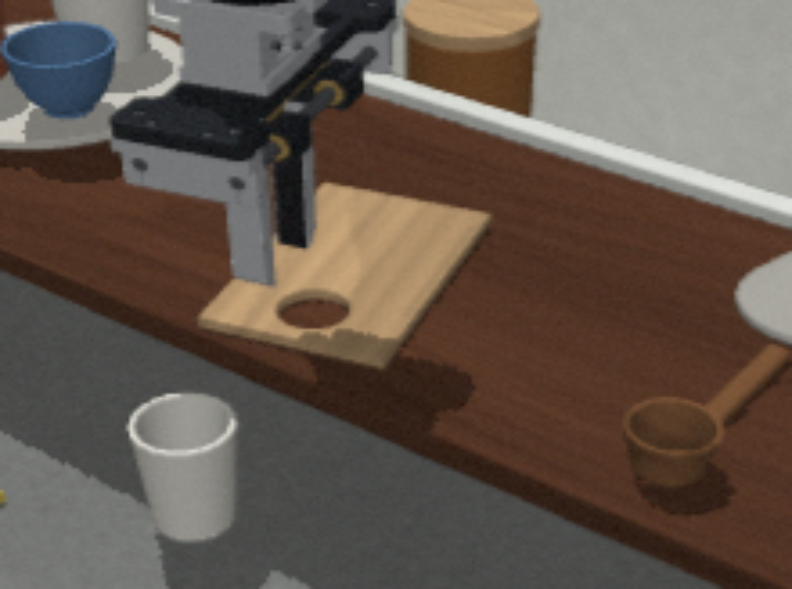

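The fingers, tips at crop (250,280) and (295,245), hang above the board aligned with its length. I lower to just above the board and check.

>>> play_rows(
  moves=[
    [0.41, [-0.015, 0.005, 0.03], [0, 0, 0]],
    [0.41, [-0.015, 0.005, 0.132], [0, 0, 0]],
    [0.41, [-0.015, 0.005, 0.132], [0, 0, 0]],
    [0.41, [-0.015, 0.005, 0.132], [0, 0, 0]],
    [0.41, [-0.015, 0.005, 0.132], [0, 0, 0]],
  ],
)

```text
clock: 4.15
tcp_pos: [0.4674, 0.0109, 0.1509]
eef_rot: [180.0, -0.1, 109.1]
ft_force: [0.5, -0.0, 0.6]
grip_width: 0.0384
```

```bash
python3 -c "
from h import *
cmd((.4673,.0104,.133),108.9)
p,d=imaging.camera('side'); 
s=r.state();R=Ro.from_euler('xyz',s['eef_rot'],degrees=True)
tips=[s['tcp_pos']+R.apply([0,q,0]) for q in(-.032,-.0195,.0195,.032)]
print(np.round(tips,4)); q=proj('side',tips);print(q.round(1))
cv2.imwrite('pics/s2.png',cv2.resize(p[150:280,240:380],None,fx=5,fy=4.6))"
```

```text
pos [0.4674 0.0109 0.1509] rot [ 1.7998e+02 -1.0000e-01  1.0913e+02] shift [-0.0014 -0.0009  0.0598] turn [ 0.0001 -0.0009  0.002 ] mm [-0.4 -0.3 17.9]
[[4.377e-01 2.000e-04 1.513e-01]
 [4.495e-01 4.300e-03 1.514e-01]
 [4.864e-01 1.710e-02 1.514e-01]
 [4.982e-01 2.110e-02 1.514e-01]]
[[293.1 240.6]
 [295.9 236.7]
 [304.4 225.1]
 [307.  221.6]]
```

View pics/s2.png

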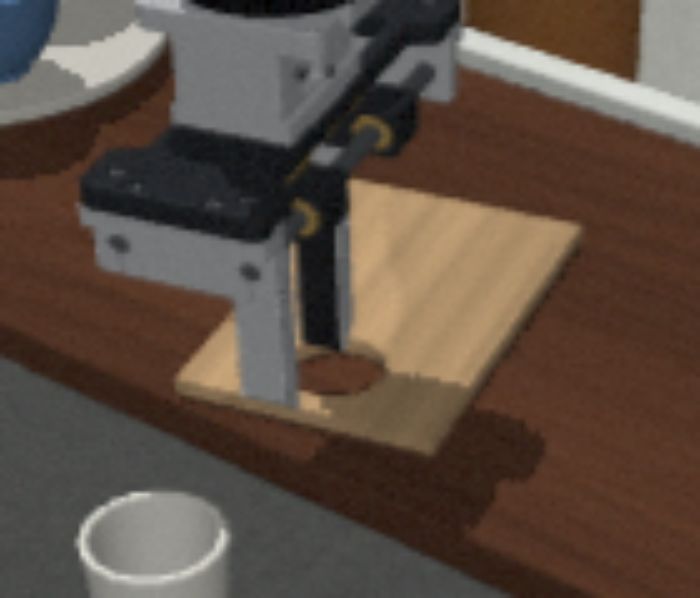

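```bash
python3 -c "
from h import *
s=r.state();R=Ro.from_euler('xyz',s['eef_rot'],degrees=True)
i=cv2.imread('pics/side0.png')
for z in(.138,):
  for sg in(-1,1):
    c=[s['tcp_pos']+R.apply([x,sg*q,0]) for x,q in((-.008,.0195),(.008,.0195),(.008,.032),(-.008,.032))]
    c=np.array(c);c[:,2]=z
    for n in('side','top'):
        pass
    q=proj('side',c); cv2.polylines(i,[np.round(q*16).astype(np.int32)],True,(0,0,255),1,shift=4)
j=cv2.imread('pics/top0.png')
for sg in(-1,1):
    c=np.array([s['tcp_pos']+R.apply([x,sg*q,0]) for x,q in((-.008,.0195),(.008,.0195),(.008,.032),(-.008,.032))]);c[:,2]=.138
    cv2.polylines(j,[np.round(proj('top',c)*16).astype(np.int32)],True,(0,0,255),1,shift=4)
a=cv2.resize(i[180:260,260:340],(400,400));b=cv2.resize(j[200:280,260:340],(400,400))
cv2.imwrite('pics/ov.png',np.hstack([a,b]))"
```

```text
(no output)
```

View pics/ov.png

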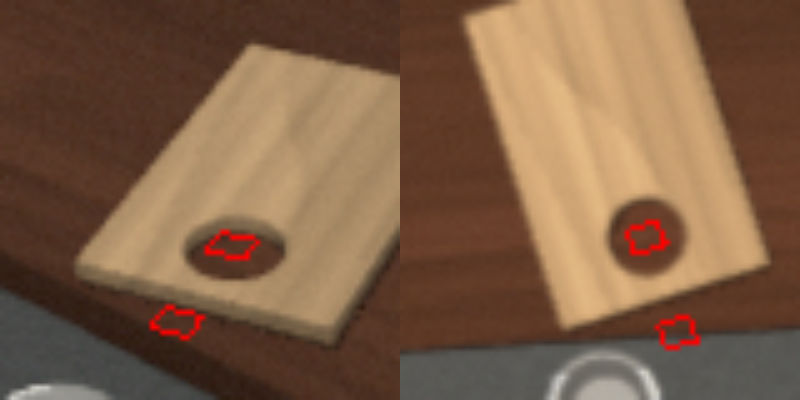

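The predicted finger footprints (red) lie inside the hole and clear of the front end in both views, and the observed tips match the projection. Next I lower to 3 mm above the shelf and pinch.

>>> play_rows(
  moves=[
    [0.41, [0, 0, 0.03], [0, 0, 0]],
    [0.41, [0, 0, 0.058], [0, 0, 0]],
    [0.41, [0, 0, 0.058], [0, 0, 0]],
    [0.41, [0, 0, 0.058], [0, 0, 0]],
  ],
)

```text
clock: 4.53
tcp_pos: [0.4675, 0.0107, 0.1334]
eef_rot: [180.0, -0.1, 109.1]
ft_force: [-0.7, -0.5, -0.3]
grip_width: 0.0389
```

>>> play_rows(
  moves=[
    [0.25, [0, 0, 0], [0, 0, 0]],
    [0.2, [0, 0, 0], [0, 0, 0]],
    [0.15, [0, 0, 0], [0, 0, 0]],
    [0.1, [0, 0, 0], [0, 0, 0]],
    [0.08, [0, 0, 0], [0, 0, 0]],
    [0.08, [0, 0, 0], [0, 0, 0]],
    [0.08, [0, 0, 0], [0, 0, 0]],
    [0.08, [0, 0, 0], [0, 0, 0]],
  ],
  force=10,
)

```text
clock: 5.2
tcp_pos: [0.4675, 0.0106, 0.1336]
eef_rot: [180.0, -0.1, 109.1]
ft_force: [-0.7, -1.0, 2.1]
grip_width: 0.0131
```

```bash
python3 -c "
from h import *
s=r.state();print(s['grip_width'],s['ft_force'])
p,d=imaging.camera('side'); cv2.imwrite('pics/s3.png',cv2.resize(p[150:280,240:380],None,fx=5,fy=4.6))
p,d=imaging.camera('top');m=woodmask('top',p);print(rect('top',m,.138)[0])
cmd(s['tcp_pos'],108.9)"
```

```text
0.013060313648848479 [-0.74605881 -0.96608705  2.10007231]
((591.75341796875, 52.49054718017578), (72.41194152832031, 114.7829818725586), 19.086389541625977)
pos [0.4675 0.0106 0.1336] rot [ 1.7998e+02 -8.0000e-02  1.0911e+02] shift [ 0. -0.  0.] turn [ 0.0002 -0.0007  0.0018] mm [ 0. -0.  0.]
```

View pics/s3.png

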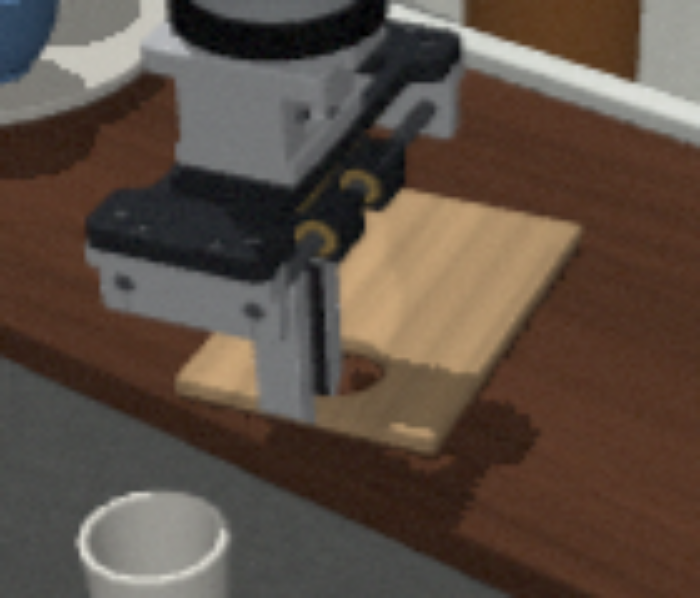

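The grip width is 13.1 mm, as predicted for the web, and the board is undisturbed. Now I compute the slide.

```bash
python3 -c "
from h import *
s=r.state()
cmd((.3819,.0374,s['tcp_pos'][2]),94.16)"
```

```text
pos [0.4675 0.0106 0.1336] rot [ 1.7998e+02 -8.0000e-02  1.0911e+02] shift [ 1.778e-01 -2.403e-01  2.000e-04] turn [ 1.000e-04 -7.000e-04  1.305e-01] mm [ 53.3 -72.1   0.1]
```

>>> play_rows(
  moves=[
    [0.05, [0.009, -0.012, 0], [0, 0, 0.006]],
    [0.05, [0.018, -0.024, 0], [0, 0, 0.013]],
    [0.05, [0.027, -0.036, 0], [0, 0, 0.02]],
    [0.05, [0.036, -0.048, 0], [0, 0, 0.026]],
    [0.05, [0.045, -0.06, 0], [0, 0, 0.033]],
    [0.05, [0.054, -0.072, 0], [0, 0, 0.039]],
    [0.05, [0.063, -0.084, 0], [0, 0, 0.046]],
    [0.05, [0.072, -0.096, 0], [0, 0, 0.052]],
    [0.05, [0.08, -0.108, 0], [0, 0, 0.059]],
    [0.05, [0.089, -0.12, 0], [0, 0, 0.065]],
    [0.05, [0.089, -0.12, 0], [0, 0, 0.065]],
    [0.05, [0.089, -0.12, 0], [0, 0, 0.065]],
  ],
  force=15,
)

```text
clock: 6.3
tcp_pos: [0.4234, 0.0243, 0.1336]
eef_rot: [-179.9, -0.1, 101.7]
ft_force: [-2.1, 0.7, 2.3]
grip_width: 0.0129
```

```bash
python3 -c "
from h import *
cmd((.3819,.0374,.1335),94.16);s=r.state();print(s['grip_width'],s['ft_force'])
p,d=imaging.camera('side'); cv2.imwrite('pics/s4.png',cv2.resize(p[150:290,230:380],None,fx=5,fy=4.2))
"
```

```text
pos [0.4234 0.0243 0.1336] rot [-1.7989e+02 -1.3000e-01  1.0167e+02] shift [ 0.0706 -0.1266  0.0007] turn [-0.0011 -0.0011  0.0655] mm [ 21.2 -38.    0.2]
0.012894560353888716 [-2.06667473  0.71835449  2.27696791]
```

View pics/s4.png

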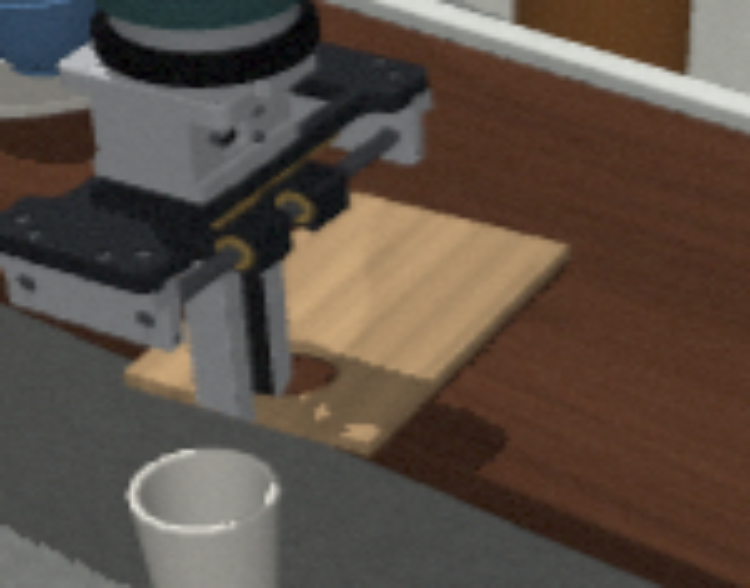

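The board follows rigidly and flat, with its front end now at the shelf edge. Next is the second half.

>>> play_rows(
  moves=[
    [0.05, [0.007, -0.013, 0], [0, 0, 0.006]],
    [0.05, [0.014, -0.025, 0], [0, 0, 0.013]],
    [0.05, [0.021, -0.038, 0], [0, 0, 0.02]],
    [0.05, [0.028, -0.051, 0], [0, 0, 0.026]],
    [0.05, [0.035, -0.063, 0], [0, 0, 0.033]],
    [0.05, [0.042, -0.076, 0], [0, 0, 0.039]],
    [0.05, [0.049, -0.089, 0], [0, 0, 0.046]],
    [0.05, [0.056, -0.101, 0], [0, 0, 0.052]],
    [0.05, [0.063, -0.114, 0], [0, 0, 0.059]],
    [0.05, [0.0706, -0.1266, 0], [0, 0, 0.065]],
    [0.05, [0.0706, -0.1266, 0], [0, 0, 0.065]],
    [0.05, [0.0706, -0.1266, 0], [0, 0, 0.065]],
    [0.05, [0.0706, -0.1266, 0], [0, 0, 0.065]],
  ],
)

```text
clock: 7.43
tcp_pos: [0.3813, 0.0374, 0.1336]
eef_rot: [-179.8, -0.1, 94.2]
ft_force: [-1.2, 0.2, 0.2]
grip_width: 0.0127
```

```bash
python3 -c "
from h import *
cmd((.3819,.0374,.1335),94.16);s=r.state();print(s['grip_width'],s['ft_force'])
p,d=imaging.camera('side'); cv2.imwrite('pics/s5.png',cv2.resize(p[150:310,210:390],None,fx=4.4,fy=3.7))
m=woodmask('side',p,lo=(.34,-.12));print(rect('side',m,.138)[0])
"
```

```text
pos [0.3813 0.0374 0.1336] rot [-1.7977e+02 -1.3000e-01  9.4220e+01] shift [-0.0001  0.0021  0.0003] turn [-0.002  -0.0011  0.0006] mm [-0.   0.6  0.1]
0.012674390481189424 [-1.15964733  0.24101709  0.19097037]
((457.396728515625, 45.17845153808594), (179.8675079345703, 113.51216888427734), 8.809314727783203)
```

View pics/s5.png

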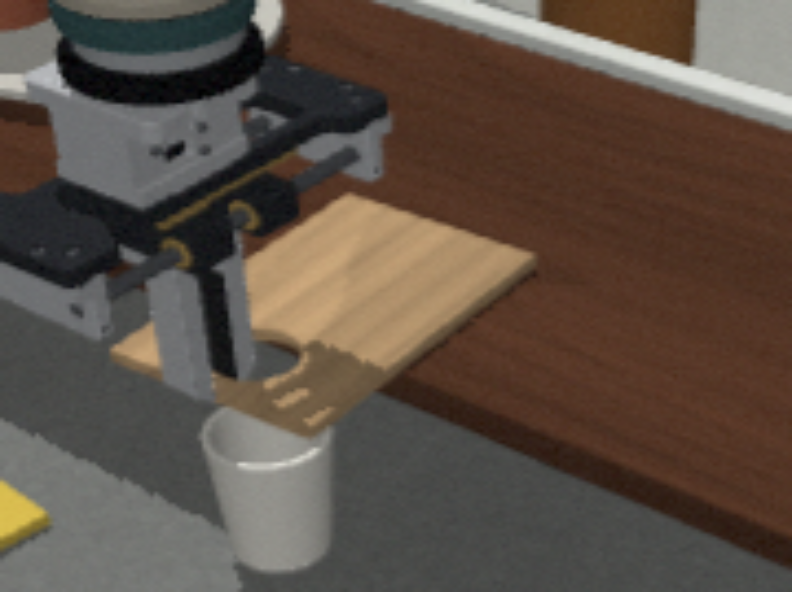

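The board overhangs above the tumbler and lies flat. Next I open gently inside the hole, lift clear, and measure.

>>> play_rows(
  moves=[
    [0.2, [0, 0, 0], [0, 0, 0]],
    [0.3, [0, 0, 0], [0, 0, 0]],
    [0.4, [0, 0, 0], [0, 0, 0]],
    [0.41, [0, 0, 0], [0, 0, 0]],
    [0.41, [0, 0, 0], [0, 0, 0]],
    [0.41, [0, 0, 0], [0, 0, 0]],
    [0.41, [0, 0, -0.04], [0, 0, 0]],
    [0.41, [0, 0, -0.12], [0, 0, 0]],
    [0.41, [0, 0, -0.2], [0, 0, 0]],
    [0.41, [0, 0, -0.3], [0, 0, 0]],
    [0.41, [0, 0, -0.3], [0, 0, 0]],
    [0.41, [0.5, -0.3, -0.3], [0, 0, 0]],
    [0.41, [0.5, -0.3, -0.3], [0, 0, 0]],
    [0.41, [0.5, -0.3, -0.3], [0, 0, 0]],
    [0.41, [0.8, -0.3, -0.3], [0, 0, 0]],
    [0.41, [0.8, -0.3, -0.3], [0, 0, 0]],
    [0.41, [0.8, -0.3, -0.3], [0, 0, 0]],
    [0.41, [0.8, -0.3, -0.3], [0, 0, 0]],
    [0.41, [0.8, -0.3, -0.3], [0, 0, 0]],
  ],
)

```text
clock: 9.07
tcp_pos: [0.2731, 0.2724, 0.2238]
eef_rot: [-179.7, -0.2, 94.6]
ft_force: [-0.1, -0.1, -0.4]
grip_width: 0.0385
```

```bash
cat > meas.py <<'E'
from h import *
import sys
for n in("top","side"):
    p,d=imaging.camera(n); cv2.imwrite(f"pics/{n}_{sys.argv[1]}.png",p)
    m=woodmask(n,p,lo=(.34,-.12)); mm=m.astype(np.uint8); print(n,"wood",m.sum(),rect(n,m,.138)[0])
    cs,h=cv2.findContours(mm,cv2.RETR_CCOMP,cv2.CHAIN_APPROX_NONE)
    for c,hh in zip(cs,h[0]):
        if hh[3]>=0 and cv2.contourArea(c)>40:
            H=onz(n,c[:,0],.138); print("hole",cv2.fitEllipse((H[:,:2]*1000).astype(np.float32)))
    v,u=np.mgrid[0:480,0:640]; W=withd(n,np.c_[u.ravel(),v.ravel()],d.ravel())
    k=(d.ravel()>0)&m.ravel(); print("plate z",np.percentile(W[k,2],[5,50,95]).round(4))
    for t,z in(("plate_front",.13),("plate_hole",.13),("tumbler",0)):
        for o in nets.pinpoint(n,t)[:3]: print("  pt",t,round(o["p"],2),onz(n,[o["pixel"]],z).round(4))
print(r.state()["tcp_pos"],r.state()["clock"])
E
python3 meas.py a
```

```text
top wood 2858 ((461.18231201171875, 49.81144714355469), (174.43931579589844, 116.24095916748047), 7.5397515296936035)
hole ((407.4892272949219, 40.99999237060547), (39.7907829284668, 40.71030044555664), 80.94806671142578)
plate z [0.1319 0.1386 0.1426]
  pt plate_front 0.97 [[0.3819 0.0314 0.13  ]]
  pt plate_front 0.73 [[0.2975 0.1206 0.13  ]]
  pt plate_front 0.58 [[ 0.3496 -0.2426  0.13  ]]
  pt plate_hole 0.97 [[0.4153 0.046  0.13  ]]
  pt plate_hole 0.68 [[0.2955 0.1589 0.13  ]]
  pt plate_hole 0.62 [[ 0.3282 -0.2184  0.13  ]]
  pt tumbler 0.45 [[0.4102 0.0448 0.    ]]
side wood 2985 ((457.9849853515625, 44.55756759643555), (177.41429138183594, 116.03131866455078), 7.546369552612305)
hole ((405.00225830078125, 36.818180084228516), (35.12918472290039, 41.9096794128418), 45.800743103027344)
plate z [0.1359 0.1386 0.1402]
  pt plate_front 0.98 [[ 0.2849 -0.3147  0.13  ]]
  pt plate_front 0.95 [[0.3702 0.0283 0.13  ]]
  pt plate_front 0.89 [[0.2299 0.022  0.13  ]]
  pt plate_hole 0.78 [[0.415  0.0455 0.13  ]]
  pt plate_hole 0.7 [[0.2387 0.0451 0.13  ]]
  pt plate_hole 0.63 [[ 0.274  -0.2895  0.13  ]]
  pt tumbler 0.83 [[0.4096 0.041  0.    ]]
[0.27485071 0.26894581 0.22445282] 9.4667
```

View pics/top_a.png

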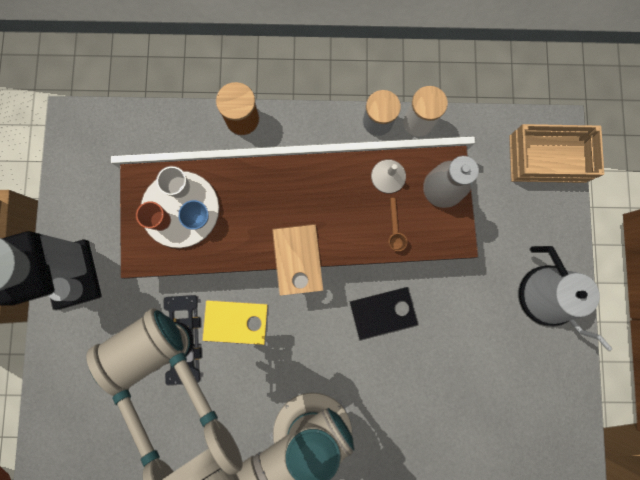

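View pics/side_a.png

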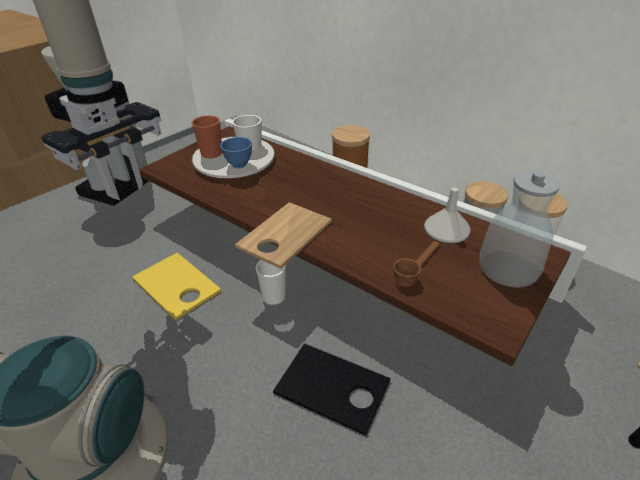

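Board yaw is 7.5° against 4.2° for the shelf (0.06 rad, within tolerance). Contour, rectangle and gripper estimates put the hole within about 3 mm of the tumbler, but the network's plate_hole differs by about 10 mm. I check this in a close crop.

Run:
```python
from h import *
out=[]
for n,(x,y) in(("top",(255,240)),("side",(215,190))):
    im=cv2.imread(f"pics/{n}_a.png"); 
    big=cv2.resize(im[y:y+90,x:x+90] if n=="top" else im[y:y+130,x:x+130],(400,400),interpolation=cv2.INTER_CUBIC); s=400/(90 if n=="top" else 130)
    a=np.linspace(0,2*np.pi,60)
    for c,col in(((.4073,.0390),(0,0,255)),((.4152,.0457),(255,0,0))):
        P=np.c_[c[0]+.0205*np.cos(a),c[1]+.0205*np.sin(a),0*a+.138]
        cv2.polylines(big,[((proj(n,P)-[x,y]+.5)*s).astype(np.int32)],True,col,1)
    out.append(big)
cv2.imwrite("pics/chk.png",np.hstack(out))
```

```text
(no output)
```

View pics/chk.png

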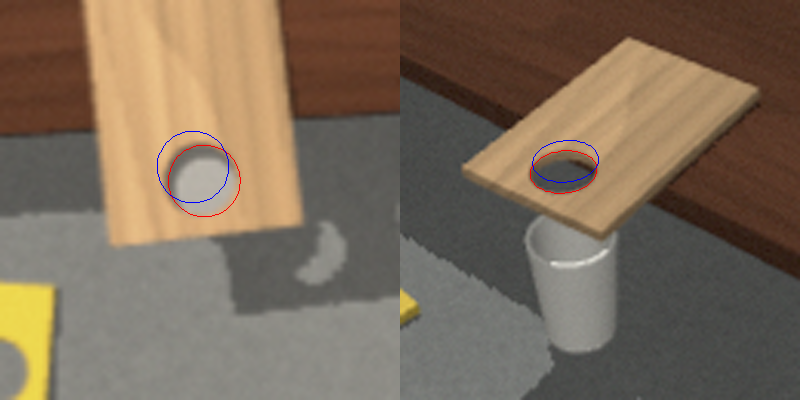

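The red circle (target: tumbler axis at board-top height) coincides with the real hole in both views to about 2 mm. The blue network value is clearly off the hole. The tumbler is upright and unmoved, and the arm is clear, so I hand in.

```bash
python3 -c "
from rig import r
print(r.sign_off())"
```

```text
the job is handed in; nothing more can be done
None
```

I slid the wooden board into place and handed the job in at about 9.5 s. I pinched the strip between its hole and front end, with one finger in the hole, and dragged and turned it flat along the shelf. Then I let go and moved the arm clear.

| Check | Measured | Allowed |
|---|---|---|
| Overhang | about 63 mm (top camera) to 66 mm (side camera) | 57–73 mm |
| Hole centre to tumbler axis | about 2–3 mm | under 12 mm |
| Square to the shelf | about 0.06 rad off | under 0.12 rad |
| Board top height | 138.6 mm, so it lies flat | 138 mm nominal |

- **Tumbler and other things:** the final pictures show the tumbler upright and everything else on the shelf where it was. I judged this from the pictures; I did not re-measure their positions.
- **Yaw:** the board is about 3.4° off square. I aimed for zero, and it turned slightly in the grip.
- **Disagreement:** the network's `plate_hole` point was about 10 mm off the other estimates. In the close crop it clearly missed the real hole, so I did not use it.

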